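Set the milk pitcher on the warmer and switch its heat key

ROBOT

A 6-joint arm with a two-finger parallel gripper is mounted at the origin on a cart in front of the work surface, level with it; the furniture and walls round the work are solid. World frame = base frame: x ahead of the robot, y to its left, z up, the work surface at z = 0. Lengths are in m, angles in rad, forces in N, time in s.
With the tool pointing down it reaches from about 0.4 to 0.925 m from the base axis. Payload 12.5 kg.
Tool frame: the origin (TCP) lies at the centre of the arm's flange, where the gripper is bolted on; the fingertips stand 190 mm ahead of it and the grasp point (between the pads) lies 171 mm ahead of it; z points along the fingers, y is the direction in which the jaws open and shut (so a half turn about z gives the same grasp; the last joint's range is limited). The gripper opens to 95 mm and grips with 3 to 60 N. Pads are 20 mm wide; open, the fingers measure 119 mm over their backs; the gripper's body (75 mm by 180 mm) begins 59 mm behind the grasp point.
Start: joints at [-1.295, 0.491, 1.559, -0, 1.092, -0.106], TCP at [0.233, -0.58, 0.405] pointing down, gripper open.
Joint ranges: [-3.1, 3.1], [-0.84, 2.19], [0.05, 2.79], [-1.13, 4.28], [0.06, 2.93], [-2.69, 2.69]. Speed limits (rad/s): [2.22, 2.22, 2.79, 3.14, 3.14, 3.14].

INTERFACE

Orientations are given as a unit quaternion [x, y, z, w].
In Python, from cell import r, kinematics, readout, capture, nets gives the robot as it stands. Calls block until the motion is done:
- r.move_pose(position, orientation): joint-space move of the TCP to a pose.
- r.line_to(position, rate=0.15, attitude=None, until_force=None): straight line of the TCP; attitude=None keeps the orientation; rate is the mean speed in m/s. With until_force (N) it stops when the force on the tool has changed by that much, and returns True; else False.
- r.goto_joints(angles): joint-space move.
- r.grip(opening): opening from 0.0 (shut) to 1.0 (fully open); the grip force is fixed at half the most; returns when the fingers have stopped.
- r.dwell(seconds).
- kinematics.solve_ik(position, orientation): joint angles nearest the present ones, or None.
- readout.read_state(): the state.
- capture(name): name is "side" or "top" or "wrist"; returns a dict with "frame" (400x640x3 uint8, red, green, blue), "z_map" (400x640 float32, m along the optical axis (not along the pixel's ray), 0 where there is no reading), "mtx" (3x3 intrinsics, pixels), "dist" ([k1, k2, p1, p2, k3] as OpenCV has them; the pictures are not rectified), "R" (3x3) and "t" (3): a world point X has camera coordinates R X + t; the wrist camera has in their place "tool_from_camera" (4x4, takes a point from camera to tool coordinates, whose origin is the TCP and whose axes are the flange's). Camera axes: x right, y down, z forward; pixel columns grow to the right and rows downward; lengths in m; the calibration is good to about 2 mm. A picture is of the moment at which its call begins: read the wrist's pose just before it.
A pose or a line that the arm cannot do raises r.MotionError and nothing moves.
- r.sign_off(): hands the job in, once; it reports no verdict.
Trained networks look in a picture, given as the dict that the camera call returned (one of the last four; its "shot" number tells which), for a name from the list of things; names that differ only in an ending like _2 or _b are one class to them, and where a whole thing is asked for, a point or a joint stands for the part that bears it (a point fixed in the world has none). Each returns a list of dicts, best first, with "conf" (0 to 1); they miss things now and then, are a little off and sometimes report something else, mostly with a low value. They report only what shows in the picture. A call takes as long as a camera call. They do not tell look-alikes from the thing itself.
- nets.regions_of(name, picture): "region" (400x640 bool, what is visible of it).
- nets.tip_of(name, picture): "at" ([x, y, z] in m, in the coordinates of the camera as it stood for that picture, good to about 4 mm: a listed point, or the origin of a listed thing).
The state is a dict: "time": time; "q": joint angles; "qd": joint speeds; "joint_torque": joint torques, N m; "eef_pos": TCP position; "tool_rot": TCP orientation; "wrist_force": force on the tool from outside, world axes, zero at the start; "wrist_torque": the same for the moment, N m; "finger_gap": opening from 0.0 (shut) to 1.0 (fully open).
Only numpy, scipy, OpenCV 4.12 (cv2) and the standard library are available. Lean on these libraries where they do the work, as an engineer would, in place of code of your own. Each camera call takes 0.05 s, during which the arm holds its last target.

TASK

Stand the large steel milk pitcher upright on the warmer's round hot plate, inside its rim, with the handle pointing to the front over the keys; carry it level, set it down rather than drop it, and let go. Then push the orange key fully home so that it latches down and the white key, left down by the last user, pops up; press only the orange key, without forcing it, and leave the black and blue keys up. Do not disturb the cocoa shaker and the two small cups standing round about.

Things in the scene. Friction and masses are not known exactly. Their poses are not given: they have to be found in the camera images.
- warmer: fixed milk warmer: steel base 194 mm wide (y), x from -125 to +117 mm, deck 84 mm high; origin mid-underside, x to its back, y to its left, front (-x) to the robot. Hot plate behind; the grey console in front slopes up backwards at 40 deg (0.70 rad) with four keys 40 mm apart, from the left black, white, orange, blue (y = 60, 20, -20, -60 mm)
- deck_lip (a point): middle of the front edge of the deck, 84 mm up, 98 mm in front of the warmer's origin. It overhangs the upper part of the keys; the middles of their faces lie 11 mm further forward and 30 mm lower. A finger coming straight down on a key would meet it or slip: come along the key's own axis, leaning about 40 deg
- plate (a point): centre of the hot plate's upper face, 86 mm above the worktop, 48 mm behind the warmer's origin; axes as the warmer's. The plate is flat, 107 mm across, inside a fixed rim 4 mm higher and 118 mm in outer diameter
- pitcher: large steel milk pitcher, 92 mm wide, 121 mm tall, 121 mm from handle to spout, 0.25 to 0.5 kg (fill unknown), loose; origin at the underside, halfway between handle and spout; z up, spout to +y, handle to -y. The round foot is at most 92 mm across. A smaller pitcher far to the left is not meant
- pitcher_axis (a point): middle of the round pitcher body on its underside, 11 mm from the origin towards the spout
- pitcher_handle (a point): point on the strap handle to pinch firmly from above, 88 mm over the underside, 54 mm from the origin to the handle side (65 mm from the body axis). The strap is 12 mm wide along the pitcher's x and 5 mm thick; it runs straight down below here and bends over to the body 15 mm above; the rim is 33 mm above
- key_orange_face (a point): middle of the face of the orange key (third from the left), moves with it. Cap 34 mm wide, 44 mm long up the slope; its face stands 16 mm out of the console when up, 8 mm when latched. z points out of the key, against pressing (up, leaning 40 deg to the front), x up the slope, y along the row to the left
- key_white_face (a point): middle of the face of the white key (second from the left), moves with it. Cap 34 mm wide, 44 mm long up the slope; its face stands 16 mm out of the console when up, 8 mm when latched. z points out of the key, against pressing (up, leaning 40 deg to the front), x up the slope, y along the row to the left
- key_orange (a joint): travel of the orange key, m: 0 = fully up, 0.0077 = latched, 0.0092 = end stop. Up at the start. Spring 3 to 5 N; a cam on the latch bar raises this to 5 to 9 N; at about 4 mm white is freed and the push eases, but only past 8 mm does orange catch: let go earlier and it does not hold. Push along its axis at 10 mm/s up to the hard stop, with a force stop of 13 to 16 N; over 40 N is too much
- key_white (a joint): travel of the white key, m: 0 = fully up, 0.0077 = latched, 0.0092 = end stop. Latched down at the start; it pops up by its spring when another key is pushed through
- key_black (a joint): travel of the black key, m: 0 = fully up, 0.0077 = latched, 0.0092 = end stop. Up at the start and to stay so
- key_blue (a joint): travel of the blue key, m: 0 = fully up, 0.0077 = latched, 0.0092 = end stop. Up at the start and to stay so
- cocoa_shaker: steel cocoa shaker, 68 mm across, 108 mm tall, loose bystander; origin at the middle of its underside. It and the pitcher stand on either side of the warmer, either way round
- cup_a: striped espresso cup, 60x84x49 mm, loose bystander near the front edge; origin at its underside
- dosing_cup: small steel cup, 58 mm across, 50 mm tall, loose bystander near the front edge; origin at the middle of its underside
There are look-alikes about, which are no part of the job. What is shaped like the pitcher but turquoise is not meant.

How it is judged:
On the way, in this order (a step that is already met when the one before it is completed fails the run):
1. the pitcher stands on the hot plate, handle to the front, and is let go (horizontal distance between pitcher_axis and plate below 0.009 m and z of pitcher in the frame of plate between -0.004 and 0.004 m and angle between pitcher's own z axis and vertical below 0.05 rad and x of pitcher_handle in the frame of plate below -0.048 m and y of pitcher_handle in the frame of plate between -0.03 and 0.03 m and contact force between the fingers and pitcher below 0.1 N), for 0.3 s.
2. the orange key is down and the white key has popped up (value of joint key_orange above 0.0068 m and value of joint key_white below 0.0015 m), for 0.1 s.
At the end, for the whole second after the job is handed in: Pitcher flat, still and unheld on the plate: axis within 9 mm of its centre, underside within 4 mm, tilt under 0.05 rad, handle point over 48 mm in front of centre and within 30 mm sideways. Orange key latched (6.8 to 8.8 mm down); white, black, blue up (under 1.5 mm) (all of step 1 and all of step 2 and linear speed of pitcher below 0.02 m/s and value of joint key_orange below 0.0088 m and value of joint each of key_black, key_blue below 0.0015 m); the robot touches nothing.
It fails at once if the cocoa shaker or a cup is moved more than 25 mm (distance of any of cocoa_shaker, cup_a, dosing_cup from where it was at the start of the episode above 0.025 m).
It fails at once if the pitcher is tilted more than 0.35 rad (its milk would spill) (angle between pitcher's own z axis and vertical above 0.35 rad).
It fails at once if the pitcher is dropped or knocked away (moves faster than 0.4 m/s while not held: a free fall of 8 mm) (contact force between the fingers and pitcher below 0.1 N and linear speed of pitcher above 0.4 m/s).
It fails at once if the robot pushes on the warmer or its keys with more than 40 N (contact force between any of the fingers, the arm and warmer above 40 N).
It fails at once if the black or the blue key is pushed more than 5 mm down (value of joint any of key_black, key_blue above 0.005 m).
It also fails if it takes over 54 s, if anything falls off the work surface, if the arm or the gripper's body presses on something with over 40 N, if the wrist force passes 120 N, or if a joint passes its speed limit or range.

## Working session

There is one attempt and no reset: what is moved stays moved. The work goes in short steps, each a Python script; the robot and the scene stay as the last script left them, time stands still between calls to the robot, and variables do not carry over. Pictures are saved under pics/ and viewed, and the job is handed in when it is done.

```bash
ls; mkdir -p pics; cat > h.py <<'E'
import numpy as np, cv2
from scipy.spatial.transform import Rotation as Ro
from cell import r, kinematics, readout, capture, nets
def save(n,img): cv2.imwrite('pics/'+n+'.png',cv2.cvtColor(img,cv2.COLOR_RGB2BGR))
def T_wc(d,st=None):
    if 'R' in d:
        R=np.array(d['R']);return R.T,-R.T@np.array(d['t'])
    M=np.array(d['tool_from_camera']);Rt=Ro.from_quat(st['tool_rot']).as_matrix()
    return Rt@M[:3,:3],Rt@M[:3,3]+np.array(st['eef_pos'])
def cloud(d,st=None,mask=None):
    z=d['z_map'];ok=z>0
    if mask is not None: ok&=mask
    v,u=np.nonzero(ok)
    p=cv2.undistortPoints(np.stack([u,v],1).astype(np.float64)[:,None],np.array(d['mtx']),np.array(d['dist']))[:,0]
    zz=z[v,u];P=np.c_[p*zz[:,None],zz];R,t=T_wc(d,st)
    return P@R.T+t,np.c_[u,v]
def w(at,d,st=None):
    R,t=T_wc(d,st);return R@np.array(at)+t
def pix(X,d):
    rv=cv2.Rodrigues(np.array(d['R']))[0]
    return cv2.projectPoints(np.array([X],float),rv,np.array(d['t'],float),np.array(d['mtx']),np.array(d['dist']))[0].ravel()
E
python3 - <<'E'
from h import *
for c in ('top','side'):
    d=capture(c);save(c+'0',d['frame'])
    for n in ('pitcher','pitcher_axis','pitcher_handle','plate','deck_lip','key_orange_face','key_white_face','cocoa_shaker','cup_a','dosing_cup','warmer'):
        for o in nets.tip_of(n,d)[:4]:
            X=w(o['at'],d);print(c,n,round(o['conf'],2),X.round(3),pix(X,d).round() )
st=readout.read_state();print(st['time'],st['tool_rot'],st['wrist_force'])
E
```

```text
pics
top pitcher 0.8 [ 0.307  0.343 -0.002] [228. 252.]
top pitcher 0.56 [ 0.472  0.301 -0.002] [251. 207.]
top pitcher 0.56 [ 0.54   0.463 -0.001] [209. 180.]
top pitcher_axis 0.89 [ 0.537  0.475 -0.002] [205. 180.]
top pitcher_axis 0.82 [0.465 0.311 0.002] [248. 208.]
top pitcher_axis 0.74 [0.324 0.344 0.001] [229. 247.]
top pitcher_handle 0.89 [0.454 0.247 0.086] [263. 208.]
top pitcher_handle 0.88 [0.519 0.408 0.085] [218. 181.]
top pitcher_handle 0.68 [0.258 0.35  0.09 ] [217. 264.]
top deck_lip 0.82 [0.53  0.034 0.088] [332. 197.]
top key_white_face 0.48 [0.523 0.058 0.05 ] [325. 200.]
top cocoa_shaker 0.83 [ 0.483 -0.265 -0.001] [418. 232.]
top cup_a 0.65 [0.451 0.244 0.088] [263. 209.]
top cup_a 0.6 [ 0.344  0.154 -0.001] [287. 251.]
top warmer 0.8 [0.632 0.051 0.004] [332. 174.]
side pitcher 0.97 [0.312 0.347 0.001] [345. 310.]
side pitcher 0.97 [0.535 0.464 0.001] [237. 311.]
side pitcher 0.65 [0.469 0.3   0.002] [297. 277.]
side pitcher 0.24 [0.523 0.014 0.055] [329. 204.]
side pitcher_axis 0.84 [0.536 0.474 0.002] [234. 313.]
side pitcher_handle 0.96 [0.255 0.349 0.087] [368. 290.]
side pitcher_handle 0.82 [0.52  0.415 0.087] [250. 272.]
side pitcher_handle 0.32 [0.629 0.058 0.002] [293. 217.]
side plate 0.59 [0.67  0.063 0.082] [280. 193.]
side deck_lip 0.84 [0.527 0.038 0.087] [324. 198.]
side deck_lip 0.42 [ 0.333 -0.127  0.003] [401. 211.]
side key_orange_face 0.56 [0.524 0.012 0.054] [329. 204.]
side key_white_face 0.47 [0.521 0.054 0.048] [324. 212.]
side cocoa_shaker 0.82 [ 0.482 -0.266  0.003] [374. 184.]
side cup_a 0.7 [0.341 0.155 0.002] [365. 259.]
side dosing_cup 0.55 [ 0.333 -0.128  0.001] [401. 211.]
1.2 [9.81836406e-01 1.89729456e-01 3.89560530e-07 8.01841169e-05] [0.54938454 0.64460071 0.0186553 ]
```

View pics/top0.png

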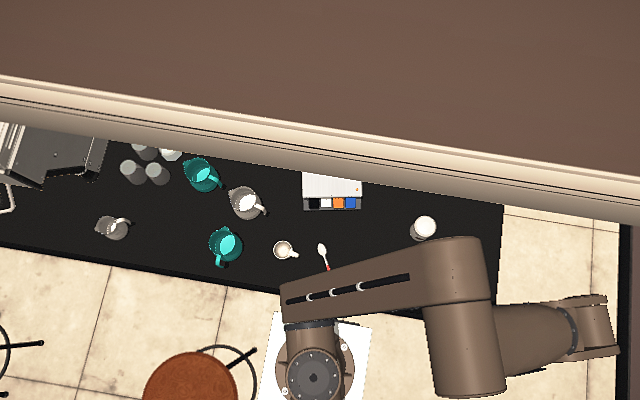

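View pics/side0.png

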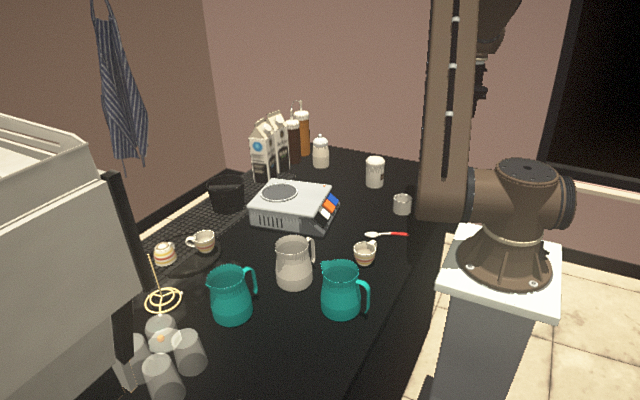

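```bash
python3 - <<'E'
import cv2
a=cv2.imread('pics/top0.png')[140:290,180:450];b=cv2.imread('pics/side0.png')[150:350,200:420]
cv2.imwrite('pics/top0c.png',cv2.resize(a,None,fx=2.9,fy=2.9,interpolation=2));cv2.imwrite('pics/side0c.png',cv2.resize(b,None,fx=3,fy=3,interpolation=2))
E
```

```text
(no output)
```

View pics/top0c.png

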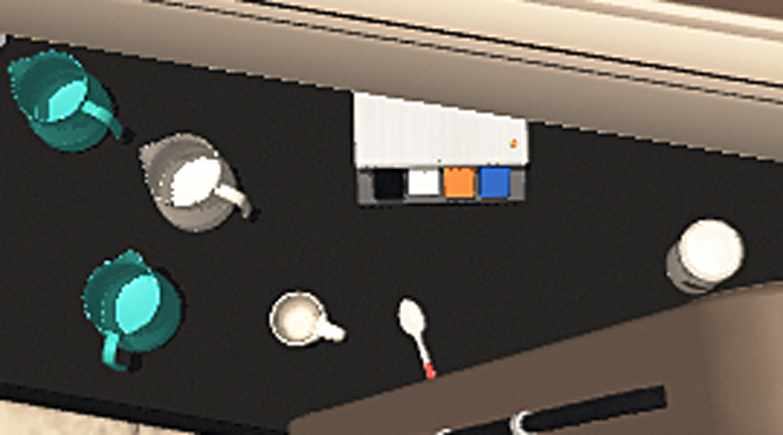

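View pics/side0c.png

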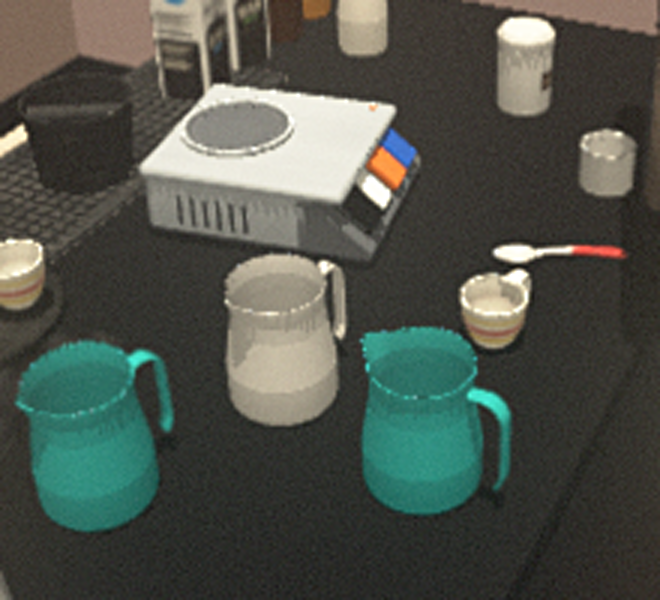

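Candidates: steel pitcher at top (248,205)/side (295,265), turquoise ones at top (203,175) and (225,243), and a small steel one at top (113,227). The large, steel-coloured one at (248,205) fits, and the enlarged crops confirm it: grey with a white-milk gleam and its handle towards the front right. Next I check the overhead cabinet and take wrist views.

```bash
python3 - <<'E'
from h import *
d=capture('top');P,uv=cloud(d)
m=(P[:,2]>0.3)&(uv[:,0]<480)&(uv[:,1]<230)
for ux in (210,250,300,340,400):
    k=(uv[:,0]==ux)&(uv[:,1]<230)
    for p,q in zip(P[k][::8],uv[k][::8]): print(q,p.round(3))
s=capture('side');P,uv=cloud(s)
print('side high pts over area')
k=(P[:,0]>0.45)&(P[:,2]>0.2)&(P[:,0]<1.2);Q=P[k]
print(np.percentile(Q,[0,5,50,95,100],axis=0).round(3))
o=nets.regions_of('pitcher',s)
for a in o: v,u=np.nonzero(a['region']);print(a['conf'],u.mean(),v.mean(),len(u))
E
```

```text
[210   0] [0.214 0.046 1.493]
[210   8] [0.215 0.047 1.488]
[210  16] [0.215 0.048 1.484]
[210  24] [0.215 0.049 1.48 ]
[210  32] [0.214 0.05  1.476]
[210  40] [0.214 0.051 1.471]
[210  48] [0.215 0.052 1.466]
[210  56] [0.215 0.054 1.461]
[210  64] [0.214 0.054 1.456]
[210  72] [0.214 0.056 1.45 ]
[210  80] [0.214 0.057 1.443]
[210  88] [0.215 0.059 1.435]
[210  96] [0.214 0.061 1.428]
[210 104] [0.215 0.063 1.42 ]
[210 112] [0.212 0.063 1.418]
[210 121] [0.208 0.062 1.419]
[210 129] [0.204 0.061 1.418]
[210 137] [0.201 0.06  1.417]
[210 145] [0.201 0.062 1.408]
[210 153] [0.2   0.065 1.397]
[210 161] [ 0.608  0.474 -0.004]
[210 169] [0.551 0.438 0.097]
[210 177] [0.524 0.431 0.101]
[210 185] [0.511 0.44  0.05 ]
[210 193] [ 0.496  0.448 -0.003]
[210 201] [0.467 0.44  0.004]
[210 209] [0.439 0.433 0.006]
[210 217] [0.413 0.428 0.003]
[210 225] [ 0.388  0.424 -0.004]
[250   0] [0.214 0.034 1.496]
[250   9] [0.215 0.035 1.491]
[250  17] [0.215 0.036 1.487]
[250  25] [0.215 0.037 1.482]
[250  33] [0.214 0.037 1.48 ]
[250  41] [0.214 0.037 1.475]
[250  49] [0.214 0.038 1.47 ]
[250  57] [
[... 2949 characters left out ...]
215 -0.017  1.426]
[400 136] [ 0.215 -0.018  1.418]
[400 144] [ 0.211 -0.019  1.418]
[400 152] [ 0.208 -0.019  1.418]
[400 160] [ 0.204 -0.02   1.419]
[400 168] [ 0.201 -0.02   1.417]
[400 176] [ 0.201 -0.022  1.408]
[400 184] [ 0.201 -0.024  1.396]
[400 192] [ 0.607 -0.187  0.002]
[400 200] [ 0.578 -0.191  0.005]
[400 208] [ 0.552 -0.195  0.   ]
[400 216] [ 0.524 -0.198  0.003]
[400 224] [ 0.497 -0.202  0.002]
side high pts over area
[[ 0.45  -1.464  0.2  ]
 [ 0.455 -1.449  0.213]
 [ 0.775 -1.432  0.393]
 [ 1.147  0.831  0.56 ]
 [ 1.2    0.877  0.573]]
0.91 293.4807387862797 262.2422163588391 1895
0.83 229.90167648391483 294.61259628454917 2207
0.77 341.5148430873622 289.73876166242576 2358
```

```bash
python3 - <<'E'
from h import *
q=[1,0,0,0]
st=readout.read_state()
print(Ro.from_quat(st['tool_rot']).as_matrix().round(2).tolist())
def yawq(a): # tool x axis at yaw a, z down
    return (Ro.from_euler('z',a)*Ro.from_quat([1,0,0,0])).as_quat()
for a in (0,np.pi/2,np.pi,-np.pi/2):
  for p in ([.5,.05,.45],[.45,.25,.45]):
    print(a,p,kinematics.solve_ik(p,yawq(a)))
d=capture('wrist');print(np.array(d['tool_from_camera']).round(3))
E
```

```text
[[0.93, 0.37, 0.0], [0.37, -0.93, -0.0], [-0.0, 0.0, -1.0]]
0 [0.5, 0.05, 0.45] [-3.18561241e-02  2.67941710e-01  1.79092786e+00 -4.44089210e-16
  1.08272308e+00  1.53894020e+00]
0 [0.45, 0.25, 0.45] [ 3.78730772e-01  2.86396282e-01  1.76385415e+00 -4.44089210e-16
  1.09134222e+00  1.94952710e+00]
1.5707963267948966 [0.5, 0.05, 0.45] [-3.18561241e-02  2.67941710e-01  1.79092786e+00 -4.44089210e-16
  1.08272308e+00 -3.18561241e-02]
1.5707963267948966 [0.45, 0.25, 0.45] [ 3.78730772e-01  2.86396282e-01  1.76385415e+00 -4.44089210e-16
  1.09134222e+00  3.78730772e-01]
3.141592653589793 [0.5, 0.05, 0.45] [-3.18561241e-02  2.67941710e-01  1.79092786e+00 -4.44089210e-16
  1.08272308e+00 -1.60265245e+00]
3.141592653589793 [0.45, 0.25, 0.45] [ 3.78730772e-01  2.86396282e-01  1.76385415e+00 -4.44089210e-16
  1.09134222e+00 -1.19206556e+00]
-1.5707963267948966 [0.5, 0.05, 0.45] None
-1.5707963267948966 [0.45, 0.25, 0.45] None
[[ 0.    -0.966 -0.257  0.071]
 [ 1.     0.     0.    -0.   ]
 [-0.    -0.257  0.966  0.02 ]
 [ 0.     0.     0.     1.   ]]
```

```bash
cat >> h.py <<'E'
def yawq(a,tilt=0):
    return (Ro.from_euler('z',a)*Ro.from_quat([1,0,0,0])*Ro.from_euler('y',tilt)).as_quat()
E
python3 - <<'E'
from h import *
r.move_pose([.62,.05,.47],yawq(0))
r.dwell(.2)
st=readout.read_state();d=capture('wrist');save('w1',d['frame']);print(np.array(d['mtx']).tolist(),d['dist'])
np.savez('w1.npz',z=d['z_map'],f=d['frame'],pos=st['eef_pos'],rot=st['tool_rot'])
for n in ('plate','deck_lip','key_orange_face','key_white_face','warmer'):
    for o in nets.tip_of(n,d)[:3]: print(n,round(o['conf'],2),w(o['at'],d,st).round(4))
r.move_pose([.47,.25,.45],yawq(np.radians(80)))
r.dwell(.2)
st=readout.read_state();d=capture('wrist');save('w2',d['frame'])
np.savez('w2.npz',z=d['z_map'],f=d['frame'],pos=st['eef_pos'],rot=st['tool_rot'])
for n in ('pitcher','pitcher_axis','pitcher_handle'):
    for o in nets.tip_of(n,d)[:3]: print(n,round(o['conf'],2),w(o['at'],d,st).round(4))
print(st['time'])
E
```

```text
[[285.67968301580663, 0.0, 318.40151616210284], [0.0, 285.67968301580663, 197.09232714030009], [0.0, 0.0, 1.0]] [-0.04467654  0.          0.          0.          0.        ]
plate 0.73 [0.6733 0.0586 0.0857]
deck_lip 0.88 [0.534  0.0335 0.0791]
key_orange_face 0.55 [0.5249 0.0132 0.0571]
key_white_face 0.52 [0.5229 0.0527 0.0522]
pitcher 0.88 [ 0.5351  0.4573 -0.0033]
pitcher 0.76 [ 0.3143  0.348  -0.0024]
pitcher 0.73 [ 0.4705  0.3002 -0.0025]
pitcher_axis 0.6 [ 0.3248  0.3458 -0.0014]
pitcher_axis 0.56 [0.4671 0.3128 0.0027]
pitcher_handle 0.88 [0.5187 0.4122 0.0888]
pitcher_handle 0.75 [0.4552 0.2439 0.0878]
pitcher_handle 0.71 [0.2588 0.3518 0.087 ]
5.7083
```

View pics/w1.png

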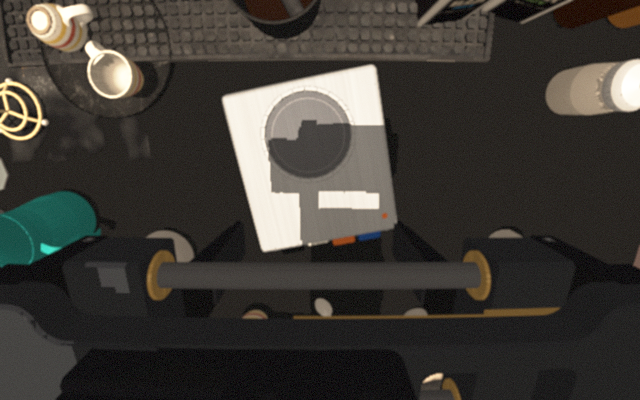

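View pics/w2.png

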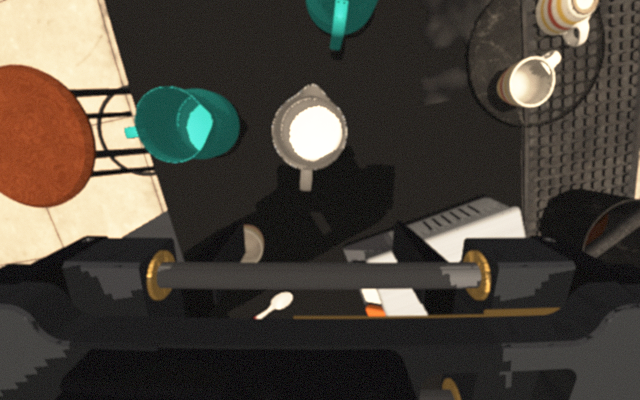

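w1 shows the warmer turned about 10° (deck corners at (222,98), (376,66), (397,225), (262,250); plate at (307,133)). w2 shows the steel pitcher at (310,130), handle at (306,180). Next I refine both from depth and edges.

```bash
cat > fit.py <<'E'
from h import *
from scipy.optimize import least_squares
def fitw():
    a=np.load('w1.npz');st=dict(eef_pos=a['pos'],tool_rot=a['rot'])
    d=capture('wrist') ;d=dict(d,z_map=a['z'],frame=a['f'])
    P,uv=cloud(d,st)
    k=(abs(P[:,2]-.084)<.008)&(P[:,0]>.48)&(P[:,0]<.85)&(abs(P[:,1]-.05)<.2)
    Q=P[k];print('deck z',np.median(Q[:,2]),len(Q))
    # colour-based deck contour at z=.084
    rect=cv2.minAreaRect(Q[:,:2].astype(np.float32)*1000);print(rect)
    # robust rect fit
    def cost(p):
        c,s=np.cos(p[2]),np.sin(p[2]);dx=Q[:,0]-p[0];dy=Q[:,1]-p[1]
        x=c*dx+s*dy;y=-s*dx+c*dy
        o=lambda v,l,h:np.maximum(0,np.maximum(l-v,v-h))
        return (np.minimum(o(x,-.098,.117)+o(y,-.097,.097),.005)).sum()
    from scipy.optimize import minimize
    b=min((minimize(cost,[.625+i,.05+j,.18],method='Nelder-Mead') for i in(-.005,0,.005) for j in (-.005,0,.005)),key=lambda m:m.fun)
    print('warmer',b.x,b.fun);x=b.x
    R=Ro.from_euler('z',x[2]).as_matrix()[:2,:2]
    for n,l in (('plate',[.048,0]),('lip',[-.098,0]),('orange',[-.109,-.02]),('white',[-.109,.02])): print(n,(x[:2]+R@l).round(4))
def fitp():
    a=np.load('w2.npz');st=dict(eef_pos=a['pos'],tool_rot=a['rot'])
    d=capture('wrist');d=dict(d,z_map=a['z'],frame=a['f'])
    P,uv=cloud(d,st)
    k=(np.hypot(P[:,0]-.465,P[:,1]-.30)<.09)&(P[:,2]>.07)&(P[:,2]<.135)
    Q=P[k]
    h=(np.hypot(Q[:,0]-.467,Q[:,1]-.310)>.052)&(Q[:,1]<.28)
    print('handle pts',h.sum(),Q[h].mean(0),np.percentile(Q[h],[2,98],axis=0).round(3).tolist())
    b=Q[~h&(Q[:,2]>.1)];
    rect=cv2.minEnclosingCircle(b[:,:2].astype(np.float32));print('circ',rect,b.mean(0),Q[:,2].max())
    np.save('pc.npy',Q)
    return Q
if __name__=='__main__': fitw();fitp()
E
python3 fit.py
```

```text
deck z 0.0842160425966697 24819
((674.1760864257812, 10.188796997070312), (313.9629211425781, 320.17144775390625), 0.4603458344936371)
warmer [0.62744301 0.05486285 0.19545846] 3.4541622354723254
plate [0.6745 0.0642]
lip [0.5313 0.0358]
orange [0.5244 0.0141]
white [0.5166 0.0533]
handle pts 132 [0.45412529 0.25168569 0.10070281] [[0.447, 0.243, 0.093], [0.461, 0.259, 0.105]]
circ ((0.4675412178039551, 0.3089948892593384), 0.0512818843126297) [0.46873717 0.31205861 0.10882205] 0.12182941201591102
```

```bash
python3 - <<'E'
from h import *
a=np.load('w1.npz');st=dict(eef_pos=a['pos'],tool_rot=a['rot']);d=capture('wrist')
Rc,tc=T_wc(d,st)
def proj(X): 
    R=Rc.T;return cv2.projectPoints(np.array(X,float),cv2.Rodrigues(R)[0],-R@tc,np.array(d['mtx']),np.array(d['dist']))[0][:,0]
S=4
im=cv2.resize(a['f'][50:260,210:410],None,fx=S*.95,fy=S*.95,interpolation=2);S*=.95
Z=cv2.resize(a['f'],None,fx=1,fy=1)
x=np.array([0.62744,0.05486,0.19546])
def W(l): 
    R=Ro.from_euler('z',x[2]).as_matrix();return np.array(l,float)@R.T+[x[0],x[1],0]
t=np.linspace(0,2*np.pi,90)
for pts,c in ((W(np.c_[.048+.0535*np.cos(t),.0535*np.sin(t),0*t+.086]),(255,0,0)),(W(np.c_[.048+.059*np.cos(t),.059*np.sin(t),0*t+.090]),(0,255,0)),(W([[-.098,-.097,.084],[-.098,.097,.084],[.117,.097,.084],[.117,-.097,.084],[-.098,-.097,.084]]),(255,0,255))):
    p=(proj(pts)-[210,50]+.5)*S
    cv2.polylines(im,[p.astype(np.int32)],False,c,1)
save('w1o',im)
E
```

```text
(no output)
```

View pics/w1o.png

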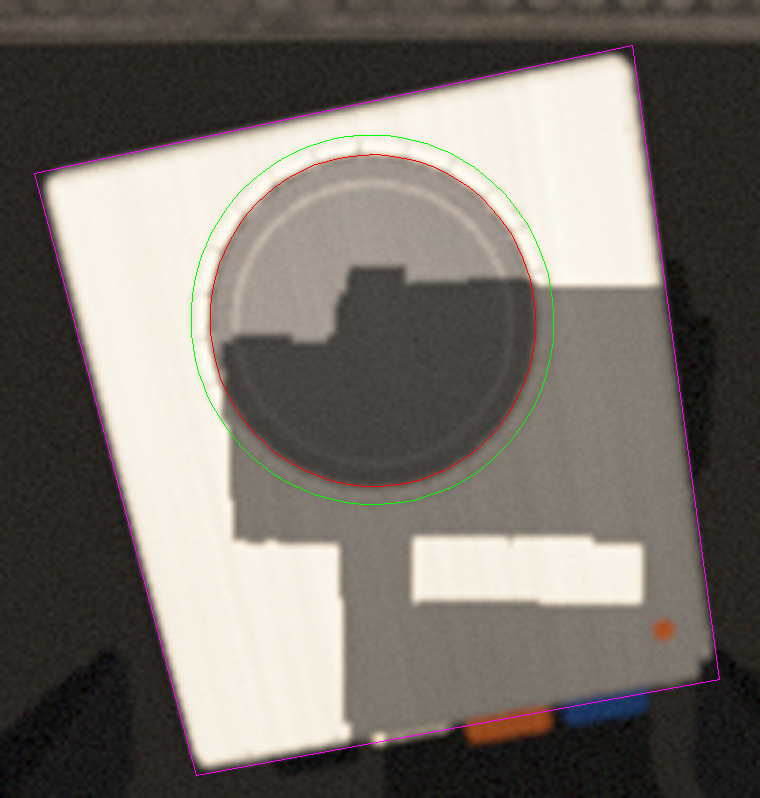

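```bash
python3 - <<'E'
from h import *
from scipy.optimize import least_squares
Q=np.load('pc.npy')
b=Q[(Q[:,2]>.112)];print(len(b))
f=lambda p:np.hypot(b[:,0]-p[0],b[:,1]-p[1])-p[2]
m=least_squares(f,[.467,.311,.04],loss='soft_l1',f_scale=.0015);print(m.x)
hh=Q[(np.hypot(Q[:,0]-m.x[0],Q[:,1]-m.x[1])>.054)&(Q[:,1]<.28)]
c=m.x[:2]
ang=np.degrees(np.arctan2(hh[:,1]-c[1],hh[:,0]-c[0]));print('handle ang',np.median(ang),np.percentile(ang,[5,95]),np.hypot(*(hh[:,:2]-c).T).max())
s=b[np.hypot(*(b[:,:2]-c).T)>m.x[2]+.006];print('spout',len(s),np.degrees(np.arctan2(*(s[:,:2].mean(0)-c)[::-1])) if len(s) else '')
a=np.load('w2.npz');st=dict(eef_pos=a['pos'],tool_rot=a['rot']);d=capture('wrist')
Rc,tc=T_wc(d,st);R=Rc.T
proj=lambda X:cv2.projectPoints(np.array(X,float),cv2.Rodrigues(R)[0],-R@tc,np.array(d['mtx']),np.array(d['dist']))[0][:,0]
S=5;im=cv2.resize(a['f'][75:205,250:370],None,fx=S,fy=S,interpolation=2)
t=np.linspace(0,2*np.pi,90)
th=np.radians(np.median(ang));H=[c[0]+.065*np.cos(th),c[1]+.065*np.sin(th),.088];print('H',H)
for pts,col in ((np.c_[c[0]+m.x[2]*np.cos(t),c[1]+m.x[2]*np.sin(t),0*t+.118],(255,0,0)),(np.c_[c[0]+.046*np.cos(t),c[1]+.046*np.sin(t),0*t+.005],(0,255,0)),([[*c,.121],[H[0],H[1],.103],H],(0,0,255))):
    cv2.polylines(im,[((proj(pts)-[250,75]+.5)*S).astype(np.int32)],False,col,1)
save('w2o',im)
E
```

```text
331
[0.47066157 0.31207571 0.04117439]
handle ang -105.3545726910931 [-110.76589379 -100.0733222 ] 0.07241119484498092
spout 1 73.41744092820586
H [np.float64(0.4534501177859266), np.float64(0.2493958393079178), 0.088]
```

View pics/w2o.png

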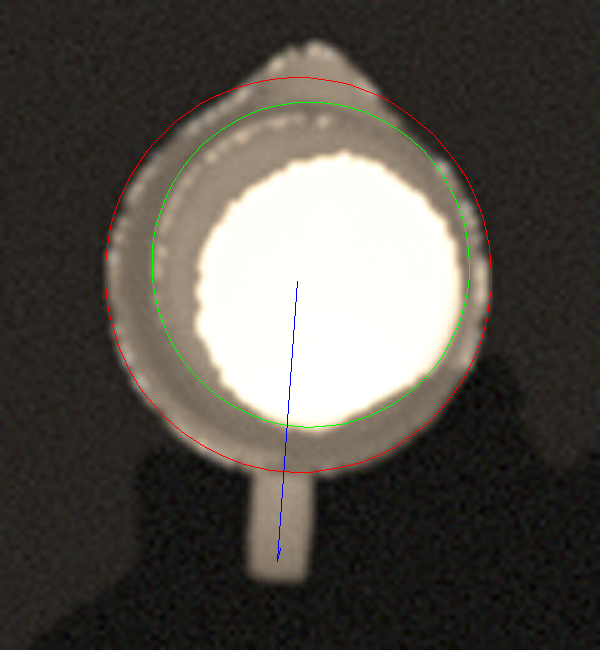

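```bash
python3 - <<'E'
from h import *
a=np.radians(74.65);H=np.array([.4536,.248,.088])
q=yawq(a)
print(kinematics.solve_ik(H+[0,0,.171],q))
r.line_to([H[0],H[1],.36],rate=.2,attitude=q)
print(r.line_to([H[0],H[1],.259],rate=.12,until_force=8))
print(r.grip(0.0))
st=readout.read_state();print(st['time'],st['eef_pos'],st['finger_gap'],st['wrist_force'])
for c in ('side',):
    d=capture(c);save('g1',cv2.resize(d['frame'][150:350,200:420],None,fx=3,fy=3))
E
```

```text
[ 3.72513169e-01  5.46588100e-01  1.96378788e+00 -4.44089210e-16
  6.31216671e-01  6.40421209e-01]
False
False
8.975 [0.45362299 0.247996   0.25898813] 0.12840965445372937 [ 0.78077669 -0.17345629 -0.65711524]
```

View pics/g1.png

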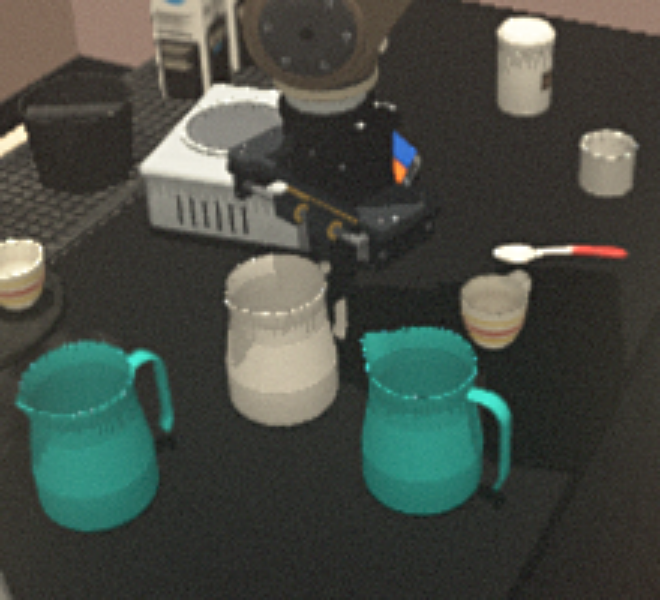

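The gap is 12.2 mm, so the strap is held. The side view shows the pads on the handle and the pitcher still upright. Lift slightly and check.

```bash
python3 - <<'E'
from h import *
H=np.array([.4536,.248,.088])
r.line_to([H[0],H[1],.289],rate=.05)
r.line_to([H[0],H[1],.405],rate=.08)
r.dwell(.2)
st=readout.read_state();d=capture('wrist');print(st['time'],st['wrist_force'],st['wrist_torque'],st['finger_gap'],st['eef_pos'])
np.savez('w3.npz',z=d['z_map'],f=d['frame'],pos=st['eef_pos'],rot=st['tool_rot'])
save('w3',d['frame'])
for n in ('pitcher_axis','pitcher_handle','pitcher'):
    for o in nets.tip_of(n,d)[:2]: print(n,round(o['conf'],2),w(o['at'],d,st).round(4))
d=capture('side');save('g2',cv2.resize(d['frame'][120:320,200:420],None,fx=3,fy=3))
E
```

```text
11.575 [-0.50240681  0.29658774 -5.15990696] [-0.28033616 -0.02282011 -0.03863538] 0.12952890861419755 [0.45362311 0.24801257 0.40475147]
pitcher_axis 0.92 [0.4684 0.3091 0.1455]
pitcher_axis 0.84 [0.3244 0.3434 0.0008]
pitcher_handle 0.95 [0.5186 0.4118 0.0889]
pitcher_handle 0.63 [0.4568 0.2423 0.2344]
pitcher 0.89 [0.4654 0.3019 0.1434]
pitcher 0.66 [ 0.3162  0.3471 -0.0008]
```

View pics/g2.png

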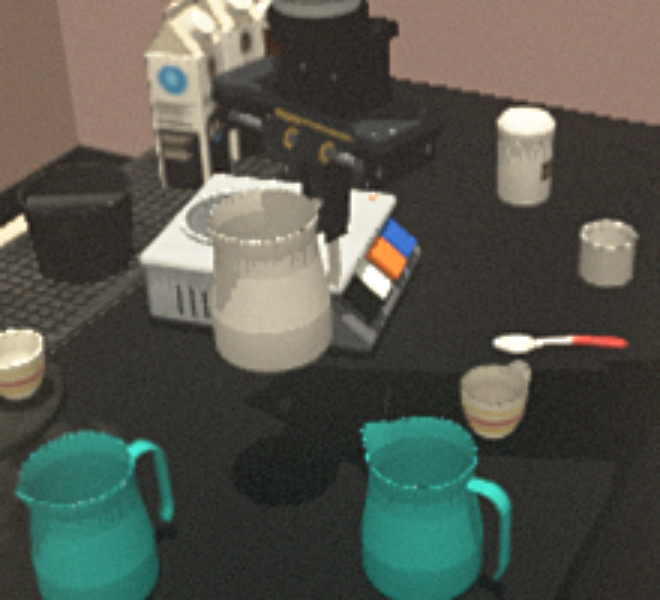

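View pics/w3.png

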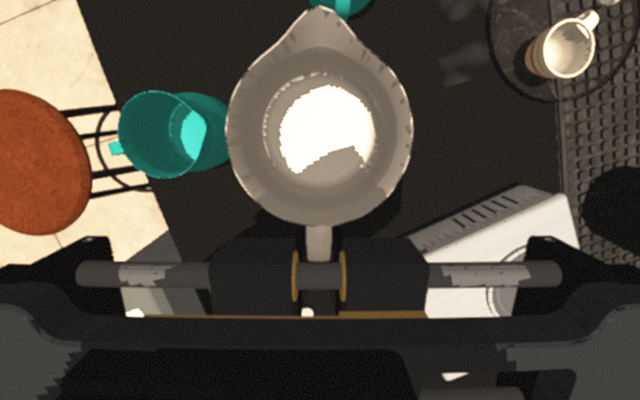

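```bash
cat > rim.py <<'E'
from h import *
from scipy.optimize import least_squares
def rim(f,plot=None):
    a=np.load(f);st=dict(eef_pos=a['pos'],tool_rot=a['rot']);d=capture('wrist')
    dd=dict(d,z_map=a['z'])
    P,uv=cloud(dd,st)
    T=(P-a['pos'])@Ro.from_quat(a['rot']).as_matrix()   # tool coords
    dep=np.median(0)
    # rim expected near tool z=.171-.033=.138
    rr=np.hypot(T[:,0]-.065,T[:,1])
    k=(rr>.032)&(rr<.052)&(T[:,2]>.128)&(T[:,2]<.150)&(T[:,0]>.02)
    B=T[k]
    # keep per-angle topmost points
    an=((np.arctan2(B[:,1],B[:,0]-.065)+np.pi)/(2*np.pi)*72).astype(int)
    top=np.array([B[an==i][np.argsort(B[an==i][:,2])[:6]].mean(0) for i in range(72) if (an==i).sum()>6])
    A=np.c_[top[:,0]-.065,top[:,1],np.ones(len(top))]
    pl=least_squares(lambda p:A@p-top[:,2],[0,0,.138],loss='soft_l1',f_scale=.0015).x
    c=least_squares(lambda p:np.hypot(top[:,0]-p[0],top[:,1]-p[1])-p[2],[.065,0,.041],loss='soft_l1',f_scale=.0015).x
    print(len(top),'plane slopes x,y,z0',pl.round(4),'circle tool x,y,r',c.round(4))
    return top,pl,c
if __name__=='__main__':
    import sys
    top,pl,c=rim(sys.argv[1]);print(top[::6].round(4))
E
python3 rim.py w3.npz
```

```text
72 plane slopes x,y,z0 [-0.0039  0.0003  0.1441] circle tool x,y,r [ 0.0652 -0.001   0.04  ]
[[ 0.0249 -0.0018  0.1441]
 [ 0.031  -0.0219  0.1438]
 [ 0.0458 -0.036   0.1442]
 [ 0.0677 -0.0404  0.1447]
 [ 0.0864 -0.0339  0.1445]
 [ 0.1007 -0.0188  0.1442]
 [ 0.1124  0.0021  0.1395]
 [ 0.0979  0.0207  0.1447]
 [ 0.0832  0.034   0.145 ]
 [ 0.0635  0.0385  0.1444]
 [ 0.0438  0.0329  0.144 ]
 [ 0.0299  0.0185  0.144 ]]
```

```bash
python3 - <<'E'
from h import *
ps=0.19546;pl=np.array([.6745,.0642]);xt=np.array([np.cos(ps),np.sin(ps)]);yt=np.array([np.sin(ps),-np.cos(ps)])
t=pl-.0652*xt+.001*yt;print(t)
q=yawq(ps)
r.line_to([*t,.405],rate=.1,attitude=q)
r.line_to([*t,.362],rate=.06)
r.dwell(.2)
st=readout.read_state();print(st['time'],st['eef_pos'],st['wrist_force'])
d=capture('wrist');np.savez('w4.npz',z=d['z_map'],f=d['frame'],pos=st['eef_pos'],rot=st['tool_rot']);save('w4',d['frame'])
d=capture('side');save('g3',cv2.resize(d['frame'][120:260,200:400],None,fx=4,fy=4,interpolation=2))
E
python3 rim.py w4.npz|head -1
```

```text
[0.61073573 0.05055604]
15.6167 [0.61073788 0.05057258 0.3623651 ] [ 0.74850366  0.26971357 -5.09743286]
72 plane slopes x,y,z0 [-0.0025  0.0004  0.1441] circle tool x,y,r [0.0645 0.0004 0.04  ]
```

View pics/g3.png

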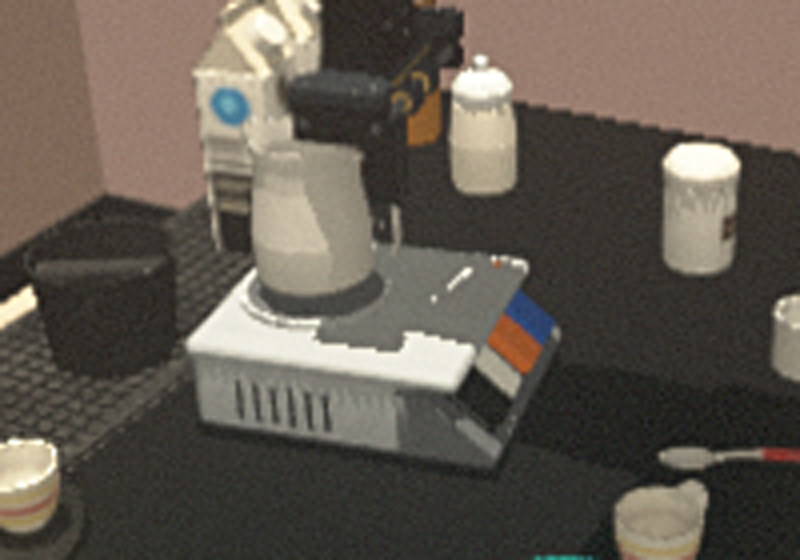

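View pics/w4.png

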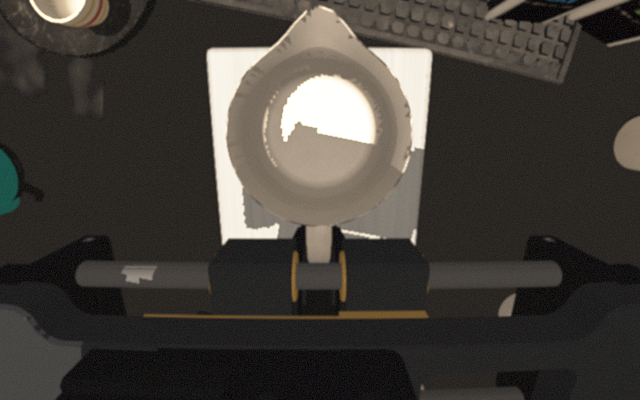

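The pitcher hangs level over the plate (side (310,270)) and is square with the deck in w4. Lower until contact.

```bash
python3 - <<'E'
from h import *
st=readout.read_state();p=np.array(st['eef_pos'])
print(r.line_to([.6107,.0506,.352],rate=.03,until_force=3))
st=readout.read_state();print(st['eef_pos'],st['wrist_force'])
if st['wrist_force'][2]<-3: print(r.line_to([.6107,.0506,.338],rate=.015,until_force=3))
st=readout.read_state();print(st['time'],st['eef_pos'],st['wrist_force'],st['wrist_torque'])
d=capture('wrist');np.savez('w5.npz',z=d['z_map'],f=d['frame'],pos=st['eef_pos'],rot=st['tool_rot'])
d=capture('side');save('g4',cv2.resize(d['frame'][140:260,220:380],None,fx=5,fy=5,interpolation=2))
E
python3 rim.py w5.npz|head -1
```

```text
False
[0.61072673 0.05057726 0.35176314] [ 0.51314572 -1.15123596 -4.09633617]
True
16.8 [0.61052961 0.05055906 0.34499444] [0.45879718 0.20521934 2.22647238] [-0.02416074 -0.00881354  0.00787573]
72 plane slopes x,y,z0 [-0.0192 -0.0017  0.1431] circle tool x,y,r [0.0642 0.0003 0.04  ]
```

View pics/g4.png

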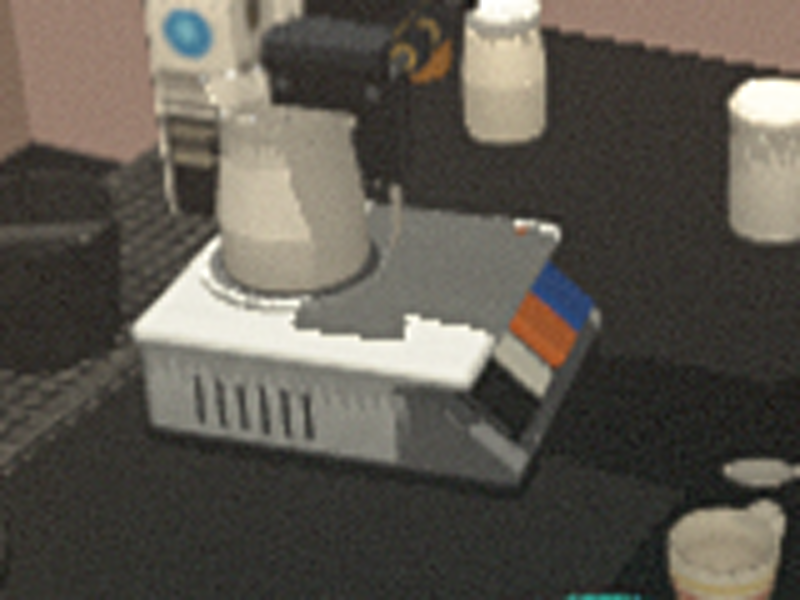

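```bash
python3 - <<'E'
from h import *
r.grip(0.6)
r.line_to([.6107,.0506,.46],rate=.12)
r.dwell(.2)
st=readout.read_state();print(st['time'],st['finger_gap'])
d=capture('wrist');np.savez('w6.npz',z=d['z_map'],f=d['frame'],pos=st['eef_pos'],rot=st['tool_rot']);save('w6',d['frame'])
for n in ('plate','deck_lip','key_orange_face','key_white_face','pitcher_axis','pitcher_handle','pitcher'):
    for o in nets.tip_of(n,d)[:2]: print(n,round(o['conf'],2),w(o['at'],d,st).round(4))
P,uv=cloud(d,st)
from scipy.optimize import least_squares
rr=np.hypot(P[:,0]-.6745,P[:,1]-.0642);k=(rr<.046)&(rr>.03)&(P[:,2]>.19)&(P[:,2]<.22);b=P[k]
an=((np.arctan2(b[:,1]-.0642,b[:,0]-.6745)+np.pi)/(2*np.pi)*72).astype(int)
top=np.array([b[an==i][np.argsort(-b[an==i][:,2])[:4]].mean(0) for i in range(72) if (an==i).sum()>4])
c=least_squares(lambda p:np.hypot(top[:,0]-p[0],top[:,1]-p[1])-p[2],[.6745,.064,.04],loss='soft_l1',f_scale=.0015).x
A=np.c_[top[:,:2]-c[:2],np.ones(len(top))];print('rim',c.round(4),least_squares(lambda p:A@p-top[:,2],[0,0,.207],loss='soft_l1',f_scale=.001).x.round(4))
d=capture('side');save('g5',cv2.resize(d['frame'][140:260,220:380],None,fx=5,fy=5,interpolation=2))
for n in ('pitcher_axis','pitcher_handle','plate','key_orange_face','key_white_face','deck_lip'):
    for o in nets.tip_of(n,d)[:3]: print(n,round(o['conf'],2),w(o['at'],d).round(4))
E
```

```text
19.175 0.6005474634219398
deck_lip 0.61 [0.53   0.0358 0.0798]
key_orange_face 0.6 [0.5209 0.0133 0.0557]
key_white_face 0.41 [0.5194 0.0544 0.0515]
pitcher_axis 0.97 [ 0.5375  0.4737 -0.0059]
pitcher_axis 0.7 [0.673  0.0657 0.0883]
pitcher_handle 0.9 [0.5201 0.4132 0.0896]
pitcher_handle 0.87 [0.6109 0.0443 0.1712]
pitcher 0.58 [0.6641 0.0602 0.0855]
pitcher 0.57 [ 0.537   0.4613 -0.0013]
rim [0.6735 0.0626 0.0404] [0.0101 0.0009 0.2012]
pitcher_axis 0.8 [0.6698 0.0649 0.0884]
pitcher_axis 0.59 [ 0.5371  0.4726 -0.0021]
pitcher_handle 0.76 [0.6114 0.0541 0.1754]
pitcher_handle 0.63 [ 0.339   0.1571 -0.0008]
pitcher_handle 0.59 [0.5186 0.4147 0.0883]
plate 0.89 [0.6741 0.0643 0.0865]
key_orange_face 0.59 [0.5228 0.0119 0.0532]
key_orange_face 0.16 [ 0.3323 -0.1303  0.0012]
key_white_face 0.56 [0.5186 0.0545 0.0491]
deck_lip 0.71 [0.5286 0.0379 0.0858]
deck_lip 0.26 [ 0.4786 -0.2657  0.0027]
```

View pics/w6.png

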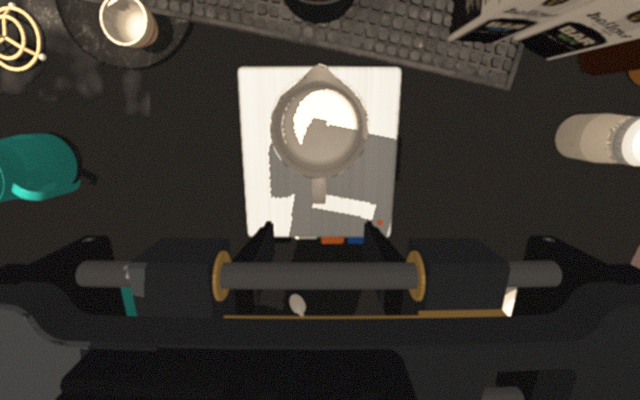

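View pics/g5.png

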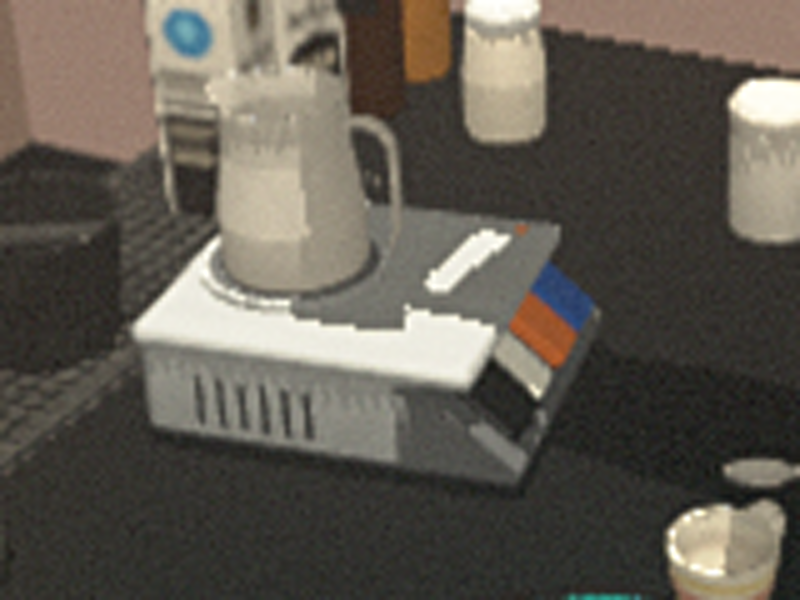

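The pitcher is placed: rim centre is about 2 mm from the plate axis, with the handle to the front. The side view shows it standing inside the rim. Now the key approach.

```bash
cat > key.py <<'E'
from h import *
x=np.array([0.62744,0.05486,0.19546]);Rw=Ro.from_euler('z',x[2]).as_matrix()
s,c=np.sin(np.radians(40)),np.cos(np.radians(40))
n=Rw@[-s,0,c];up=Rw@[c,0,s]
F=np.array([x[0],x[1],0])+Rw@[-.109,-.02,.054]-.002*up
q=Ro.from_matrix(Rw@np.array([[c,0,s],[0,-1,0],[s,0,-c]]).astype(float)).as_quat()
tcp=lambda h:F+n*(.190+h)
E
python3 - <<'E'
from key import *
print(F,tcp(.04),kinematics.solve_ik(tcp(.04),q),kinematics.solve_ik(tcp(-.01),q),Ro.from_quat(q).as_matrix()[:,2],-n)
r.grip(0.0)
r.line_to([.45,.02,.46],rate=.2)
print(kinematics.solve_ik([.40,.0,.40],q))
r.line_to([.40,.0,.40],rate=.08,attitude=q)
st=readout.read_state();print(st['time'],st['q'])
r.line_to(tcp(.03),rate=.12)
r.dwell(.2)
st=readout.read_state();print(st['time'],st['eef_pos'],tcp(.03),st['wrist_force'])
d=capture('side');save('k1',cv2.resize(d['frame'][150:280,270:430],None,fx=4.5,fy=4.5,interpolation=2))
d=capture('wrist');save('k1w',d['frame'])
E
```

```text
[0.52289697 0.01377353 0.05271442] [ 0.37787095 -0.01493985  0.22890465] [-0.27965568  0.52660974  2.44839265  2.54895017  0.55439109 -1.42620186] [-0.23773944  0.64250056  2.39311197  2.64597737  0.60331234 -1.49245242] [ 0.63054793  0.12484079 -0.76604444] [ 0.63054793  0.12484079 -0.76604444]
[-0.21947763  0.12973187  2.20684571  1.06214982  0.30122284  0.20302237]
24.5667 [-0.21943716  0.12969083  2.20675848  1.061523    0.30108806  0.20362446]
26.7667 [ 0.38419731 -0.01368489  0.22146331] [ 0.38417643 -0.01369144  0.2212442 ] [-0.21344186  0.09223076  0.72222592]
```

View pics/k1.png

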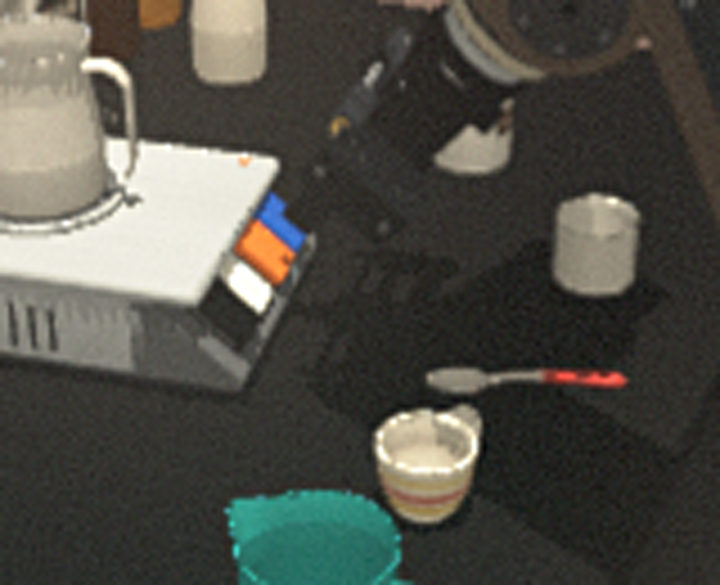

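View pics/k1w.png

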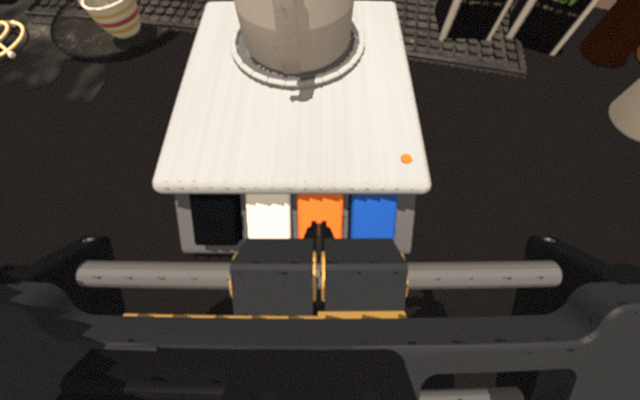

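The fingertips at (320,235) in the wrist view lie over the orange key, clear of the lip, so I push.

```bash
python3 - <<'E'
from key import *
r.line_to(tcp(.012),rate=.03,until_force=4)
print(r.line_to(tcp(-.016),rate=.01,until_force=14.5))
st=readout.read_state();print(st['time'],'h',(np.array(st['eef_pos'])-F)@n-.19,'F.n',np.array(st['wrist_force'])@n,st['wrist_force'])
r.line_to(tcp(.03),rate=.04)
r.dwell(.1)
st=readout.read_state();print(st['time'],(np.array(st['eef_pos'])-F)@n-.19,st['wrist_force'])
d=capture('wrist');save('k2w',cv2.resize(d['frame'][120:260,140:460],None,fx=2.5,fy=2.5,interpolation=2))
d=capture('side');save('k2',cv2.resize(d['frame'][150:280,270:430],None,fx=4.5,fy=4.5,interpolation=2))
E
```

```text
True
29.5 h -0.008558662363279651 F.n 8.179228737328817 [-3.91384851 -1.09862517  7.27660971]
30.7167 0.02981450021942017 [ 0.69047472  0.09068013 -0.93580953]
```

View pics/k2.png

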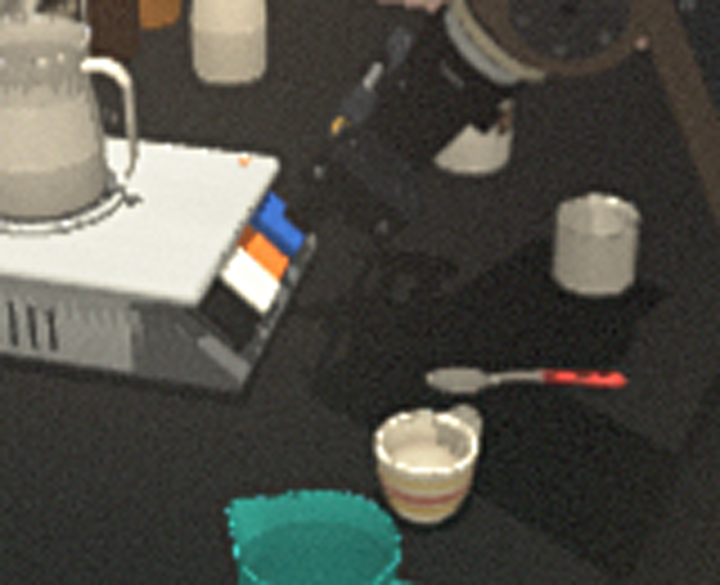

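View pics/k2w.png

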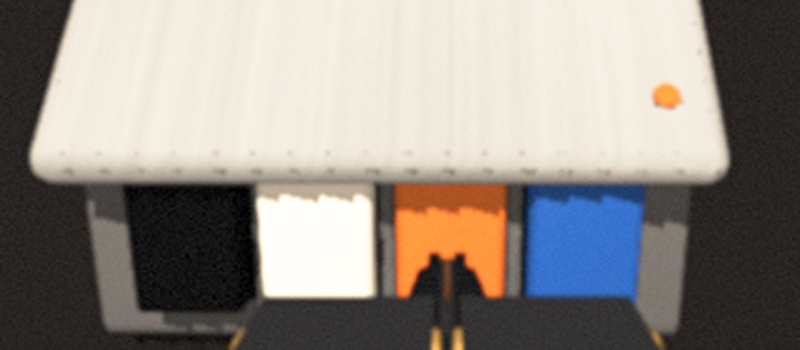

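White now stands proud and orange sits low after I let go. I withdraw fully and measure face heights and the pitcher once more.

```bash
python3 - <<'E'
from key import *
r.line_to(tcp(.13),rate=.12)
r.dwell(.3)
org=np.array([x[0],x[1],0])
for cam in ('wrist','side'):
    st=readout.read_state();d=capture(cam);save('e_'+cam,d['frame'])
    P,uv=cloud(d,st)
    for nm,y in (('black',.06),('white',.02),('orange',-.02),('blue',-.06)):
        f=org+Rw@[-.109,y,.054];D=P-f
        k=(abs(D@up+.004)<.01)&(abs(D@(Rw@[0,1,0]))<.011)&(abs(D@n)<.02)
        print(cam,nm,k.sum(),'face rel. to up, mm',np.round(np.median(D[k]@n)*1000,1) if k.any() else None)
    for nm in ('pitcher_axis','pitcher_handle','cup_a','cocoa_shaker','dosing_cup'):
        for o in nets.tip_of(nm,d)[:3]: print(nm,round(o['conf'],2),w(o['at'],d,st).round(3))
print(st['time'],st['wrist_force'])
E
```

```text
wrist black 367 face rel. to up, mm 1.0
wrist white 364 face rel. to up, mm 1.1
wrist orange 346 face rel. to up, mm -6.6
wrist blue 362 face rel. to up, mm 1.1
pitcher_axis 0.65 [ 0.535  0.473 -0.004]
pitcher_handle 0.75 [0.611 0.047 0.175]
cocoa_shaker 0.69 [0.661 0.063 0.085]
dosing_cup 0.68 [0.628 0.054 0.002]
side black 28 face rel. to up, mm 2.2
side white 25 face rel. to up, mm 2.1
side orange 24 face rel. to up, mm -5.6
side blue 24 face rel. to up, mm 2.1
pitcher_axis 0.76 [0.669 0.066 0.084]
pitcher_axis 0.59 [0.534 0.473 0.003]
pitcher_handle 0.92 [0.519 0.416 0.086]
pitcher_handle 0.79 [0.611 0.056 0.174]
pitcher_handle 0.75 [0.53  0.036 0.084]
cup_a 0.84 [0.34  0.158 0.001]
cocoa_shaker 0.63 [ 0.479 -0.266  0.003]
32.4 [ 0.10513126  0.01193138 -0.55675119]
```

View pics/e_side.png

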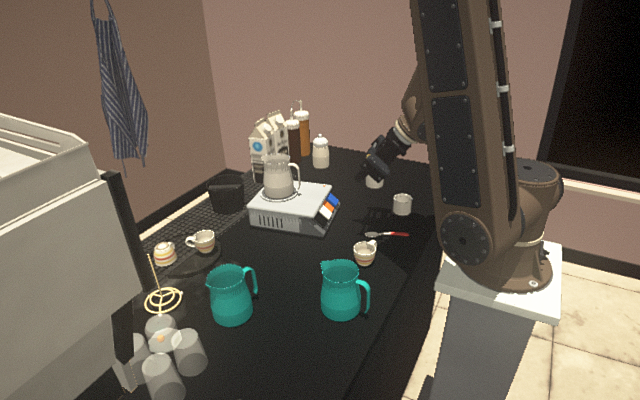

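View pics/e_wrist.png

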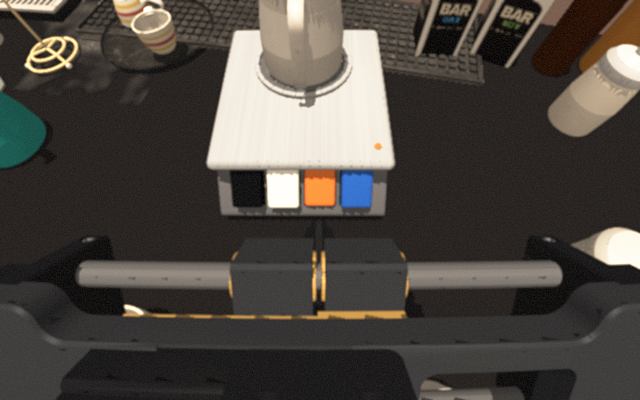

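The orange face is 7.7 mm lower than the other three, which are level with each other, so it is latched. The pitcher stands on the plate (side (278,178)), handle to the front, and the bystanders are in place. Handing in.

```bash
python3 -c "
from h import *
print(r.sign_off(), readout.read_state()['time'])"
```

```text
the job is handed in; nothing more can be done
the job is handed in; nothing more can be done
```

The large steel pitcher is standing on the hot plate with its handle to the front. The orange key is latched and the white key has popped up. I handed the job in shortly after 32.4 s on the robot's clock, well inside the 54 s limit; no verdict was reported.

- **Pitcher:** I carried it level by the handle strap, lowered it until it touched the plate, and let go. The rim fit after release put its axis about 2 mm from the plate centre, with a tilt of about 0.01 rad. The network readings put the axis up to about 6 mm off, which is still inside the 9 mm limit.
- **Keys:** I pushed the orange key along its own axis until the 14.5 N force stop tripped, then backed off. Depth readings put its face 7.7 mm below where the other three sit. Black, white and blue agree with each other to 0.1 mm, so they are up.
- **Bystanders:** The cocoa shaker and the striped cup read within about 5 mm of where they started. The networks did not find the dosing cup in the last side picture, but it stands in the same place there as at the start. In the last wrist picture they put the shaker and the dosing cup on the warmer itself. I took those as false readings.

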